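Park the whetstone behind the sprung gate of its dock

ROBOT

A 7-joint arm with a two-finger parallel gripper is mounted at the origin on a cart in front of the work surface, level with it; the furniture and walls round the work are solid. World frame = base frame: x ahead of the robot, y to its left, z up, the work surface at z = 0. Lengths are in mm, angles in rad, forces in N, time in s.
With the tool pointing down it reaches from about 400 to 875 mm from the base axis. Payload 4.4 kg.
Tool frame: the origin (TCP) lies at the very end of the fingers, on their centre line; the grasp point (between the pads) lies 19 mm behind it (grip_depth is the distance from the TCP to the grasp point, in mm); z points along the fingers, y is the direction in which the jaws open and shut (so a half turn about z gives the same grasp; the last joint's range is limited). The gripper opens to 85 mm and grips with 20 to 120 N. Pads are 22 mm wide; open, the fingers measure 114 mm over their backs; the gripper's body (76 mm by 85 mm) begins 54 mm behind the grasp point. The pads swing forward as they close: fully open they stand 13 mm farther back than shut.
Start: joints at [-1.207, 0.628, 0.038, 1.517, -0.027, 0.996, -0.02], TCP at [270.827, 590.907, 231.313] pointing down, gripper open.
Joint ranges: [-3.06, 3.06], [-0.37, 2.12], [-1.25, 1.32], [0.18, 2.47], [-1.1, 4.24], [0.23, 1.98], [-2.94, 2.94]. Speed limits (rad/s): [2.57, 2.57, 3.14, 3.14, 3.14, 3.14, 3.14].

INTERFACE

Orientations are given as [roll, pitch, yaw] about the fixed x, y, z axes, in that order (R = Rz(yaw) Ry(pitch) Rx(roll)).
In Python, from cell import read_state, get_image, finish_job, recognise, outline_of, grip_depth gives the robot as it stands. The module is installed in compiled form; this text tells all that it offers.
- The arm moves only by the tool send_rows, never from a script. Its argument "rows" is a list of rows, each a list of 5 numbers: the gripper command: -1 is shut, 1 is fully open, values between are in proportion, then the shift along the tool's x, y, z in m, then the turn about the tool's z in rad. In form: [[claw, tx, ty, tz, roll], ...]. A call has 1 to 12 rows; each row shifts and turns the pose as measured when the row begins, along the tool's axes as they then stand; what a row does not reach is not made up. A row lasts 1/12 s, in which the tool goes at most 41.7 mm and 7.16 degrees, less where a joint would pass 70% of its speed; a pose out of reach is approached as far as the arm can. A call with a gripper value outside its range is refused whole. The fingers move at their own pace and stop on an object; the grip force is fixed at half the most. Time passes only in rows, so rows that do not move let the fingers close. It gives the time, the measured TCP pose, the force and the opening at its end, in the units of the state.
- read_state(): the state, without advancing time (a new reading comes with each control period).
- get_image(name): name is "scene" or "side" or "wrist"; returns a dict with "image" (400x640x3 uint8, blue, green, red), "z_map" (400x640 float32, mm along the optical axis (not along the pixel's ray), 0 where there is no reading), "K" (3x3 intrinsics, pixels), "dist" ([k1, k2, p1, p2, k3] as OpenCV has them; the pictures are not rectified), "R" (3x3) and "t" (3): a world point X has camera coordinates R X + t; the wrist camera has in their place "tool_from_camera" (4x4, takes a point from camera to tool coordinates, whose origin is the TCP and whose axes are the flange's). Camera axes: x right, y down, z forward; pixel columns grow to the right and rows downward; lengths in mm; the calibration is good to about 2 mm. A picture is of the moment at which its call begins: read the wrist's pose just before it.
- finish_job(): hands the job in, once; it reports no verdict.
Trained networks look in a picture, given as the dict that the camera call returned (one of the last four; its "shot" number tells which), for a name from the list of things; names that differ only in an ending like _2 or _b are one class to them, and where a whole thing is asked for, a point or a joint stands for the part that bears it (a point fixed in the world has none). Each returns a list of dicts, best first, with "score" (0 to 1); they miss things now and then, are a little off and sometimes report something else, mostly with a low value. They report only what shows in the picture. A call takes as long as a camera call.
- recognise(picture, query): "box" ([left, top, right, bottom] in pixels, round what is visible of it).
- outline_of(picture, query): "mask" (400x640 bool, what is visible of it) and "box" ([left, top, right, bottom] in pixels, round what is visible of it).
The state is a dict: "clock": time; "qpos": joint angles; "qd": joint speeds; "tau": joint torques, N m; "eef_pos": TCP position; "tool_rot": TCP orientation; "force": force on the tool from outside, world axes, zero at the start; "torque": the same for the moment, N m; "width": finger opening in mm.
Only numpy, scipy, OpenCV 4.12 (cv2) and the standard library are available. Lean on these libraries where they do the work, as an engineer would, in place of code of your own. Each camera call takes 0.05 s, during which the arm holds its last target.

TASK

Put the grey whetstone end-first into the mouth of the blue stone dock and push it through the yellow sprung gate, sliding it on until it is fully home and presses lightly but firmly against the rubber stop hidden under the dock's cover. Be gentle with the stone at the stop, then take the hand out so that the stone stays resting against the stop and both gate leaves swing shut behind it. Leave the other things on the bench alone.

Things in the scene. Friction and masses are not known exactly. Their poses are not given: they have to be found in the camera images.
- whetstone: grey whetstone, a plain block 50 x 150 x 25 mm (x, y, z), about 0.4 kg, lying flat on the worktop; origin at the centre of its underside, its long side along its y. Both ends are alike. It starts left or right of the blue ink tube, on the near part of the worktop
- dock: blue stone dock screwed to the worktop, with no floor: the stone slides on the worktop. Origin on the worktop in the middle of the gate line; x points along the lane, the way in; z up. Mm in this frame: walls 34 high, lane 60 wide just before the gate (x = 0), 74 behind it for the leaves, 58 from x = 54 to the far end, x = 250. Fingers do not fit beside the stone there: push its tail
- dock_mouth (a point): middle of the dock's flared mouth, on the worktop at x = -60 mm in the dock's frame (same axes). The mouth is 110 mm wide inside here and narrows to 60 mm at x = -30 mm. No part of the dock stands before x = -64 mm
- dock_cover (a point): near edge, top face, of the flat dark steel cover that roofs the lane from x = 100 to 250 mm of the dock's frame (underside z = 34, top 37 mm) and hides the stop; this point is at x = 100, z = 37 mm. Before it the lane is open above. With the stone home its tail lies between x = 45 and 70 mm, in the open part
- end_block: blue end block of the dock, 12 mm thick, centred at x = 244 mm in the dock's frame. It carries, under the cover, a stop with a rubber pad facing the gate. The stop is clamped elsewhere each time: the pad's face lies anywhere from x = 195 to 220 mm in the dock's frame and must be found by feel. The rubber gives about 1 mm per 5 N, without bounce
- gate_left (a joint): yellow spring-loaded gate leaf at the dock's +y side, 31 mm long, 28 mm high (z = 4 to 32 mm), 3 mm thick, upright hinge at x = 0, y = +33 mm in the dock's frame; 0 rad = shut, grows as it swings in (to +x) up to 1.6. Spring force at the tip 0.7 N shut, 2.5 N wide open; it rubs along the stone, and can close once the stone's tail is past x = 32 mm and no finger is in its way
- gate_right (a joint): the mirror image of the left leaf, hinged at y = -33 mm; 0 rad = shut, grows as it swings in
- ink_dauber: black oblong felt ink pad 56 x 124 x 17 mm lying on the worktop; origin at the centre of its underside, long side along its y. Bystander
- tube_blue: white ink tube with a blue band, 49 x 122 x 31 mm, lying at the near edge; origin at the centre of its underside, long side along its y. Bystander
- ink_tin: round white ink tin, 99 mm across, 44 mm high, behind the dock; origin at the centre of its underside. Bystander
- rosin_jar: amber glass jar with a black lid, 58 mm across, 76 mm high, behind the dock; origin at the centre of its underside. Bystander

How it is judged:
By the outcome, as a careful person would: the job done as asked, in the order asked, and still so for the second after the job is handed in, with the robot touching nothing.
It also fails if it takes over 69 s, if anything falls off the work surface, if the arm or the gripper's body presses on something with over 40 N, if the wrist force passes 120 N, or if a joint passes its speed limit or range.

## Working session

There is one attempt and no reset: what is moved stays moved. The work goes in short steps, Python scripts to look and compute and a tool call to move; the robot and the scene stay as the last step left them, time stands still between calls to the robot, and variables do not carry over. Pictures are saved under pics/ and viewed, and the job is handed in when it is done.

Besides the shell and the picture viewer there is one more tool, called after "Emit:" as name([rows], argument=value, ...), one row to a line, values as JSON. send_rows: Moves the arm, as the interface text tells. Its arguments: {"type":"object","properties":{"rows":{"type":"array"}},"required":["rows"]}

```bash
mkdir -p pics; cat > h.py <<'E'
import numpy as np, cv2
from cell import *
from scipy.spatial.transform import Rotation as Ro
def save(d,n): cv2.imwrite('pics/'+n+'.png',d['image'])
def cam(d,st=None):
    # returns Rcw (world from cam), origin
    if 'R' in d and d.get('R') is not None:
        R=np.array(d['R']);t=np.array(d['t']).ravel(); return R.T,-R.T@t
    T=np.array(d['tool_from_camera']); Rt=Ro.from_euler('xyz',st['tool_rot']).as_matrix(); p=np.array(st['eef_pos'])
    return Rt@T[:3,:3], Rt@T[:3,3]+p
def rays(d,uv,st=None):
    n=cv2.undistortPoints(np.array(uv,float).reshape(-1,1,2),np.array(d['K']),np.array(d['dist'])).reshape(-1,2)
    return np.c_[n,np.ones(len(n))]
def onplane(d,uv,z,st=None):
    R,o=cam(d,st); r=rays(d,uv)@R.T; return o+r*((z-o[2])/r[:,2])[:,None]
def cloud(d,mask,st=None):
    v,u=np.nonzero(mask&(d['z_map']>0)); R,o=cam(d,st)
    return (rays(d,np.c_[u,v])*d['z_map'][v,u][:,None])@R.T+o, np.c_[u,v]
E
python3 - <<'E'
from h import *
s=read_state();print(s, grip_depth if not callable(grip_depth) else grip_depth())
for n in ['scene','side','wrist']:
    d=get_image(n);save(d,n+'0');print(n,d.keys())
    for q in ['whetstone','dock','end_block','gate_left','gate_right','dock_cover','tube_blue','ink_dauber']:
        r=recognise(d,q);print(q,[(np.round(x['box']).tolist(),round(x['score'],2)) for x in r[:3]])
print(read_state()['clock'])
E
```

```text
{'clock': 0.0, 'qpos': array([-1.20680527,  0.62932347,  0.03843505,  1.51836446, -0.02698787,
        0.99630359, -0.01997976]), 'qd': array([-0.00169107, -0.00050983,  0.00117431, -0.00131282, -0.00209943,
        0.00029376, -0.00136903]), 'tau': array([-4.58828654e-04, -5.63405550e+01,  1.22619331e+00, -1.93453985e+01,
        1.10767601e-02,  1.02163132e-02,  9.24133047e-06]), 'eef_pos': array([270.55610806, 590.33046124, 230.40478675]), 'tool_rot': array([-3.13971185e+00,  2.97182867e-05,  2.71183412e+00]), 'force': array([-0.03091657, -0.61660014,  0.29373364]), 'torque': array([ 0.02867308,  0.04598456, -0.00816221]), 'width': 85.23060197604678} 18.700000000000003
scene dict_keys(['image', 'z_map', 'K', 'dist', 'R', 't', 'shot'])
whetstone [([289.0, 285.0, 357.0, 358.0], 0.55)]
dock [([284.0, 180.0, 397.0, 255.0], 0.7)]
end_block []
gate_left [([308.0, 214.0, 321.0, 230.0], 0.55)]
gate_right [([322.0, 223.0, 330.0, 228.0], 0.62)]
dock_cover [([282.0, 179.0, 398.0, 254.0], 0.69)]
tube_blue [([363.0, 238.0, 393.0, 285.0], 0.68)]
ink_dauber [([406.0, 211.0, 436.0, 246.0], 0.67)]
side dict_keys(['image', 'z_map', 'K', 'dist', 'R', 't', 'shot'])
whetstone [([379.0, 246.0, 391.0, 262.0], 0.59)]
dock [([300.0, 168.0, 361.0, 235.0], 0.68)]
end_block []
gate_left [([312.0, 210.0, 328.0, 216.0], 0.41)]
gate_right [([378.0, 206.0, 403.0, 238.0], 0.52), ([326.0, 214.0, 335.0, 218.0], 0.39)]
dock_cover [([298.0, 166.0, 359.0, 233.0], 0.7)]
tube_blue [([379.0, 208.0, 403.0, 240.0], 0.94)]
ink_dauber []
wrist dict_keys(['image', 'z_map', 'K', 'dist', 'tool_from_camera', 'shot'])
whetstone []
dock []
end_block []
gate_left []
gate_right []
dock_cover []
tube_blue []
ink_dauber []
1.35
```

```bash
python3 - <<'E'
import cv2
for n in ['scene0','side0']:
    a=cv2.imread(f'pics/{n}.png'); b=a[150:375,220:480]; cv2.imwrite(f'pics/{n}c.png',cv2.resize(b,None,fx=3,fy=2.66))
E
```

```text
(no output)
```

View pics/scene0.png

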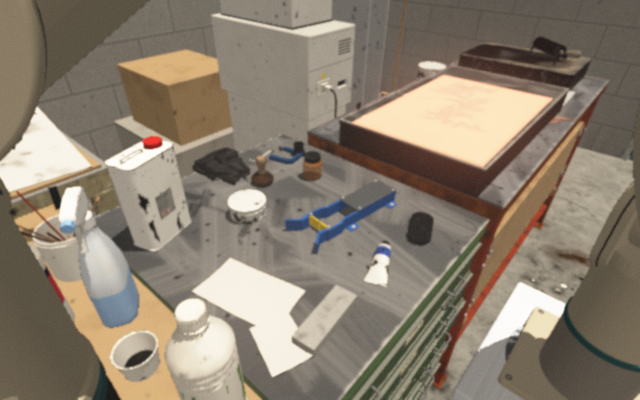

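View pics/side0.png

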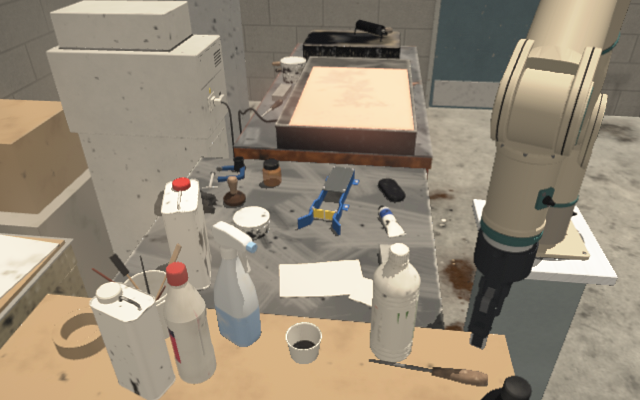

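View pics/wrist0.png

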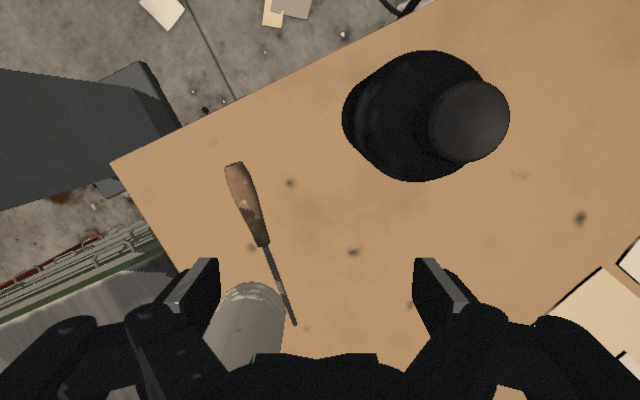

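The scene view shows the stone at about (325,318), the dock at (340,212) with the mouth facing lower left, the tube at (380,262), and the dauber at (420,228). Next I'll measure them.

```bash
python3 - <<'E'
from h import *
d=get_image('scene')
for q in ['whetstone','dock','gate_left','gate_right','tube_blue','ink_dauber','ink_tin','rosin_jar']:
    r=outline_of(d,q)
    if not r: print(q,None);continue
    m=r[0]['mask'];P,uv=cloud(d,m)
    rect=cv2.minAreaRect(P[:,:2].astype(np.float32))
    print(q,round(r[0]['score'],2),m.sum(),'med',np.median(P,0).round(),'z',np.percentile(P[:,2],[5,50,95]).round(1),'rect',np.round(rect[0]),np.round(rect[1]),round(rect[2],1))
    if q=='whetstone':
        c,_=cv2.findContours(m.astype(np.uint8),0,2);c=max(c,key=cv2.contourArea)
        Q=onplane(d,cv2.approxPolyDP(c,3,True).reshape(-1,2),25);print(Q.round())
    if q=='dock':
        np.save('dock.npy',P)
        cv2.imwrite('pics/dm.png',m.astype(np.uint8)*255)
print(cam(d)[1])
a=d['image'][160:370,260:450]; cv2.imwrite('pics/sc1.png',cv2.resize(a,None,fx=3,fy=2.85,interpolation=cv2.INTER_CUBIC))
d=get_image('side');a=d['image'][150:300,270:430]; cv2.imwrite('pics/sd1.png',cv2.resize(a,None,fx=4,fy=4,interpolation=cv2.INTER_CUBIC))
E
```

```text
whetstone 0.89 2225 med [387. 214.  24.] z [ 6.8 23.8 26.1] rect [398. 203.] [ 64. 154.] 5.4
[[383. 125.  25.]
 [423. 136.  25.]
 [414. 242.  25.]
 [398. 290.  25.]
 [351. 282.  25.]
 [364. 151.  25.]]
dock 0.75 2539 med [551. -96.  29.] z [ 3.6 28.5 38.1] rect [569. -92.] [314. 117.] 82.4
gate_left 0.62 71 med [602.   1.  18.] z [ 7.4 18.4 30. ] rect [601.   1.] [31.  5.] 0.4
gate_right 0.45 56 med [574.   4.  24.] z [ 0.4 24.2 33.6] rect [576.  -0.] [16. 69.] 42.5
tube_blue 0.69 730 med [395.  18.  15.] z [ 2.5 15.2 29.4] rect [401.   0.] [ 46. 123.] 23.2
ink_dauber 0.77 681 med [ 390. -161.   17.] z [ 9.4 16.8 18.7] rect [ 398. -180.] [ 56. 142.] 24.2
ink_tin 0.67 1124 med [758.  83.  43.] z [ 2.5 42.7 45.3] rect [783.  46.] [107. 154.] 12.7
rosin_jar 0.93 465 med [ 758. -168.   48.] z [10.  47.9 75.9] rect [ 768. -178.] [49. 52.] 88.4
[102.26522866 567.57214924 614.17223464]
```

View pics/sc1.png

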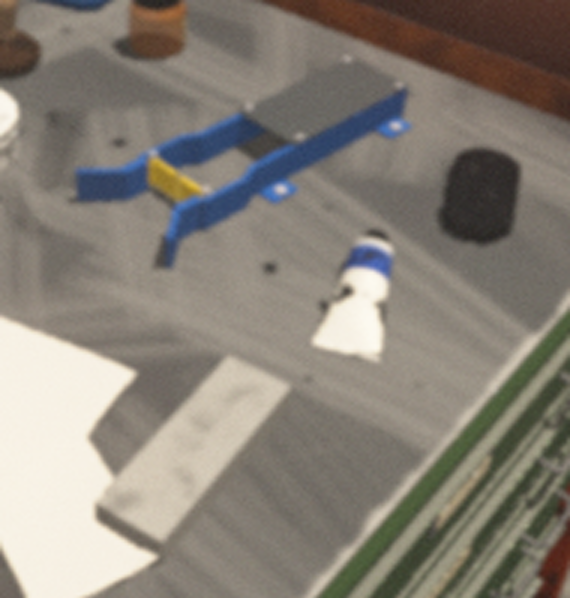

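View pics/sd1.png

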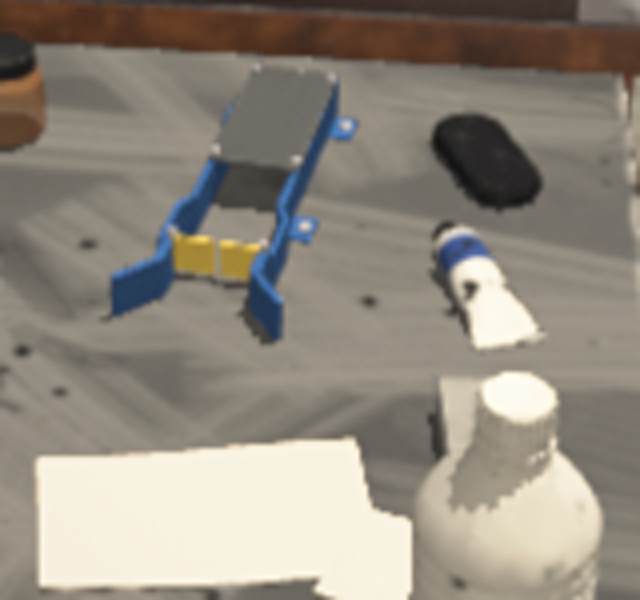

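```bash
python3 - <<'E'
from h import *
d=get_image('scene')
def ax(C):
    m0=(C[0]+C[3])/2;m1=(C[1]+C[2])/2;v=m1-m0
    L=np.linalg.norm(v);v/=L
    print(C[:,:2].round(1).tolist(),'len',L.round(1),'w',np.linalg.norm(C[0]-C[3]).round(1),np.linalg.norm(C[1]-C[2]).round(1),'ang',np.degrees(np.arctan2(v[1],v[0])).round(2),'origin',(m0-100*v)[:2].round(1))
a=np.array([(248,107),(348,60),(405,87),(298,138)])/[3,2.85]+[260,160]
ax(onplane(d,a,37))
print(onplane(d,np.array([(152,155),(205,190)])/[3,2.85]+[260,160],32)[:,:2].round(1))
P=np.load('dock.npy'); 
d2=get_image('side')
b=np.array([(215,148),(258,67),(337,76),(297,162)])/4+[270,150]
ax(onplane(d2,b,37))
print(onplane(d2,np.array([(173,234),(262,246)])/4+[270,150],32)[:,:2].round(1))
# cover cloud from both
for dd in (d,d2):
    m=np.ones((400,640),bool);P,_=cloud(dd,m)
    k=(P[:,2]>30)&(P[:,2]<45)&(P[:,0]>480)&(P[:,0]<680)&(P[:,1]>-300)&(P[:,1]<100)
    Q=P[k]; print(len(Q),np.median(Q[:,2]))
    img=np.zeros((400,200,3),np.uint8)
    for p in Q: img[int((100-p[1])),int(p[0]-480)]=(255,255,255) if p[2]>35.5 else (0,160,0)
    cv2.imwrite('pics/top%d.png'%dd['shot'],cv2.resize(img,None,fx=1.5,fy=1.5)); print(dd['shot'])
E
ls pics
```

```text
[[596.9, -111.2], [577.2, -239.3], [511.0, -233.4], [535.0, -101.0]] len 132.1 w 62.8 66.4 ang -99.54 origin [582.5  -7.5]
[[615.4  -4.3]
 [550.7   3.9]]
[[594.9, -113.0], [575.6, -242.1], [511.7, -234.3], [532.4, -100.0]] len 133.2 w 63.9 64.4 ang -98.63 origin [578.7  -7.7]
[[611.3  -1.7]
 [547.8   6.1]]
1256 36.42795982426429
6
811 36.58722866786775
7
dm.png
sc1.png
scene0.png
scene0c.png
sd1.png
side0.png
side0c.png
top6.png
top7.png
wrist0.png
```

```bash
python3 - <<'E'
from h import *
img=np.zeros((900,900),np.float32)-50
for n in ('scene','side'):
    d=get_image(n);P,_=cloud(d,np.ones((400,640),bool))
    k=(P[:,0]>0)&(P[:,0]<900)&(P[:,1]>-300)&(P[:,1]<850)&(P[:,2]<600)&(P[:,2]>-100)
    Q=P[k]
    # coarse 50mm grid max
    H=np.full((23,18),-99)
    for p in Q:
        i=int((850-p[1])//50);j=int(p[0]//50);H[i,j]=max(H[i,j],p[2])
    print(n);print('x   ',' '.join('%4d'%(50*j) for j in range(18)))
    for i in range(23): print('%4d'%(850-50*i-50),' '.join('%4d'%v if v>-99 else '   .' for v in H[i]))
E
```

```text
scene
x       0   50  100  150  200  250  300  350  400  450  500  550  600  650  700  750  800  850
 800    .    .    .    .    .    .    .    .    .    .    .    .    .    .    .    .    .    .
 750    .    .    .    .    .    .    .    .    .    .    .    .    .    .    .    .    .    .
 700    .    .    .    .    .    .    .    .    .    .    .    .    .    .    .    .    .    .
 650    .    .    .    .    .    .    .    .    .    .    .    .    .    .    .    .    .    .
 600    .    .    .    .    .    .    .    .    .    .    .    .    .    .    .    .    .    .
 550    .    .    .    .  584  540    .    .    .    .    .    .    .    .    .    .    .    .
 500    .    .    .    .  599    .    .    .    .    .   58   60   11   12  193  198   12  157
 450    .    .    .    .    .    .    .  262  261   11   60   60  273  282  281   12  156  143
 400    .    .    .    .    .    .    .  261  261    .    9   60   12  282  282    .  116   87
 350    .    .    .    .    .    .    1   12   11    1    .   10   10   11   11   10  179    1
 300    .    .    .    .    .    2    3    6    5
[... 2770 characters left out ...]
    5   35    4   47   49   47    4
   0    .    .    .    .    .    4    5   24   25    5   40   36   38    3   45   47   45   19
 -50    .    .    3    0    .    4    4   28   34    6   38   32   38    4    5    3   76   86
-100    .    .    3   -7    .    4    4    5   24    4   39   39   38    5    5    5   86   87
-150    .    .    5    .    .    4    4   21   20    5   41   40    4    5    4   13    4    4
-200    .    .    1    .    .    4    5   21   22    5   40   42    6    5   77   79    4   18
-250    .    .    .    .    .    4    5   20   21    6   40   41    5    3    5   77    5   43
-300    .    .    .    .    .    3    5    6    5    5    3   34    5    4    4    5    6   42
```

View pics/top7.png

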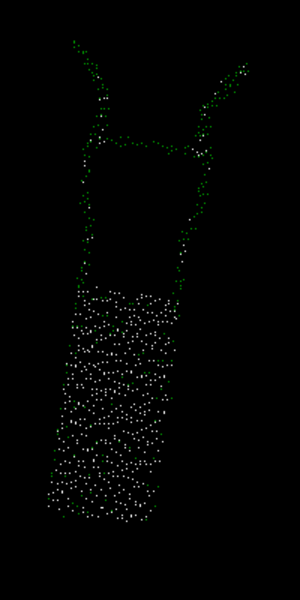

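View pics/top6.png

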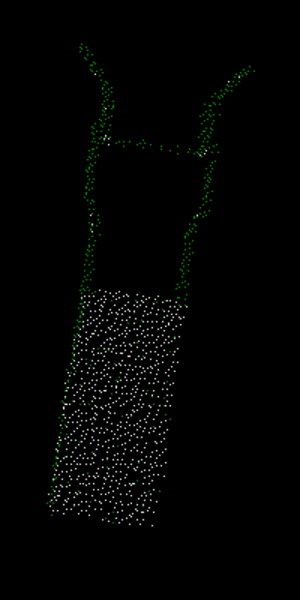

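Emit:
send_rows([
  [1,0,0,-0.034,0],
  [1,0,0,-0.034,0],
  [1,0,0,-0.034,0],
  [1,-0.008,-0.008,-0.01,0],
  [1,-0.025,-0.026,0,0],
  [1,-0.025,-0.026,0,0],
  [1,-0.025,-0.026,0,0],
  [1,-0.025,-0.026,0,0],
  [1,-0.025,-0.026,0,0],
  [1,-0.025,-0.026,0,0],
  [1,-0.025,-0.026,0,0],
  [1,-0.025,-0.026,0,0],
])

```text
clock: 3.05
eef_pos: [368.8, 302.9, 344.6]
tool_rot: [3.14, -0.004, 2.728]
force: [1.3, 0.8, -0.1]
width: 85.5
```

```bash
python3 - <<'E'
from h import *
s=read_state();print(s['clock'],s['eef_pos'],s['tool_rot'],s['qpos'].round(2))
d=get_image('wrist');print(np.array(d['tool_from_camera']).round(3));save(d,'w1')
E
```

```text
3.05 [368.78713523 302.87194253 344.64983977] [ 3.13972344 -0.00384988  2.72781992] [-0.83  0.26  0.11  1.82 -0.04  1.07  0.45]
[[-1.00000e-03 -9.62000e-01 -2.75000e-01  7.05680e+01]
 [ 1.00000e+00 -1.00000e-03 -0.00000e+00 -1.96000e-01]
 [-0.00000e+00 -2.75000e-01  9.62000e-01 -1.43224e+02]
 [ 0.00000e+00  0.00000e+00  0.00000e+00  1.00000e+00]]
```

View pics/w1.png

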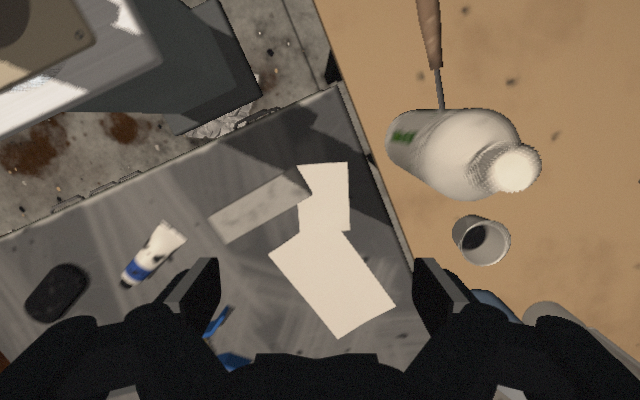

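```bash
python3 - <<'E'
from h import *
s=read_state()
d=get_image('wrist')
for q in ['whetstone','tube_blue']:
    r=outline_of(d,q)
    m=r[0]['mask'];P,uv=cloud(d,m,s);k=P[:,2]>15;
    c,_=cv2.findContours(m.astype(np.uint8),0,2);c=max(c,key=cv2.contourArea)
    a=cv2.minAreaRect(c);Q=onplane(d,cv2.boxPoints(a),25,s)
    print(q,r[0]['score'],np.percentile(P[:,2],[5,50,95]).round(1),Q.round(1)[:,:2].tolist(),[np.linalg.norm(Q[i]-Q[i-1]).round(1) for i in range(4)],Q.mean(0))
    rect=cv2.minAreaRect(P[k][:,:2].astype(np.float32));print(rect)
d=get_image('scene')
r=outline_of(d,'whetstone');P,uv=cloud(d,r[0]['mask']);k=P[:,2]>20;print(cv2.minAreaRect(P[k][:,:2].astype(np.float32)),P[k].mean(0))
E
```

```text
whetstone 0.71 [ 3.  16.9 30.5] [[393.5, -59.5], [350.5, 66.6], [393.5, 78.4], [439.5, -49.8]] [np.float64(47.1), np.float64(133.3), np.float64(44.6), np.float64(136.2)] [394.2450785   8.9448301  25.       ]
((405.405517578125, -10.353324890136719), (35.66411209106445, 96.34317016601562), 25.616743087768555)
tube_blue 0.92 [ 2.6 16.6 30.5] [[392.0, -58.5], [349.5, 66.4], [393.5, 78.4], [439.1, -48.6]] [np.float64(48.1), np.float64(131.9), np.float64(45.7), np.float64(135.0)] [393.52790447   9.42127409  25.        ]
((404.8945617675781, -9.683490753173828), (35.48223114013672, 94.62403106689453), 24.295564651489258)
((392.5703125, 203.07081604003906), (52.461124420166016, 151.46778869628906), 5.637297630310059) [390.90520384 207.89593137  24.11121138]
```

```bash
python3 - <<'E'
from h import *
def pca(P):
    c=P[:,:2].mean(0);w,v=np.linalg.eigh(np.cov((P[:,:2]-c).T));a=v[:,1]; q=(P[:,:2]-c)@v
    return c.round(1),np.degrees(np.arctan2(a[1],a[0])).round(1)%180,np.percentile(q,[1,99],axis=0).round(1).tolist()
s=read_state()
for n in ('wrist','scene'):
    d=get_image(n);P,_=cloud(d,np.ones((400,640),bool),s)
    k=(P[:,2]>17)&(P[:,2]<34)&(P[:,0]>330)&(P[:,0]<450)&(P[:,1]>110)&(P[:,1]<310);Q=P[k]
    print(n,k.sum(),np.median(Q[:,2]),pca(Q),cv2.minAreaRect(Q[:,:2].astype(np.float32)))
a=cv2.resize(get_image('wrist')['image'][140:270,180:360],None,fx=4,fy=4);cv2.imwrite('pics/w1c.png',a)
E
```

```text
wrist 3291 25.37610659442805 (array([389.6, 204.4]), np.float64(96.3), [[-25.0, -74.9], [24.1, 72.1]]) ((390.6538391113281, 202.14474487304688), (50.281578063964844, 150.1186981201172), 6.36190938949585)
scene 1910 24.092483010912872 (array([390.7, 208. ]), np.float64(95.8), [[-26.4, -79.4], [24.2, 69.4]]) ((392.81927490234375, 201.98211669921875), (53.03309631347656, 153.35121154785156), 5.8923187255859375)
```

View pics/w1c.png

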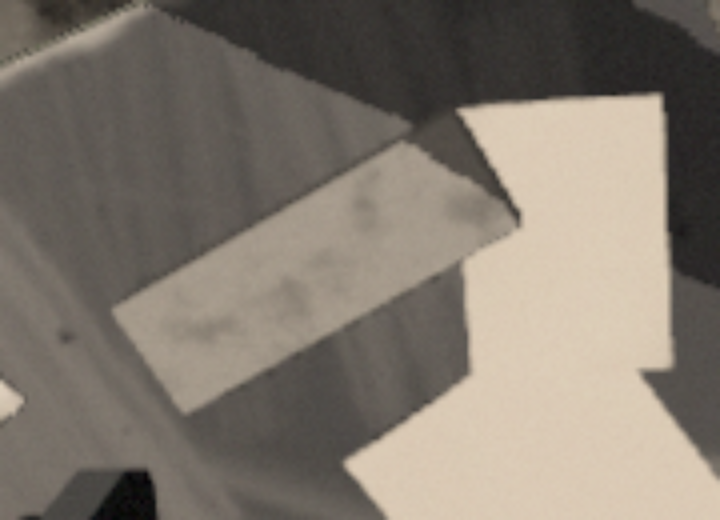

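Emit:
send_rows([
  [1,-0.018,-0.02,0,0],
  [1,-0.018,-0.02,0,0],
  [1,0,0,0.02,0.12],
  [1,0,0,0.02,0.12],
  [1,0,0,0.02,0.12],
  [1,0,0,0.02,0.12],
  [1,0,0,0.02,0.12],
  [1,0,0,0.02,0.12],
  [1,0,0,0.02,0.12],
  [1,0,0,0.02,0.12],
  [1,0,0,0.02,0.08],
  [1,0,0,0,0],
])

```text
clock: 4.5
eef_pos: [384.6, 267.2, 156.9]
tool_rot: [3.138, -0.007, 1.665]
force: [-0.3, 0.2, -0.8]
width: 85.1
```

```bash
cat >> h.py <<'E'
def delta(s,tgt,yaw=None):
    R=Ro.from_euler('xyz',s['tool_rot']).as_matrix(); r=R.T@(np.array(tgt)-s['eef_pos'])
    print('clock',s['clock'],'eef',s['eef_pos'].round(1),'rot',s['tool_rot'].round(3),'F',s['force'].round(1),'w',round(s['width'],1),'| tool delta mm',r.round(1), 'roll',None if yaw is None else round(float((s['tool_rot'][2]-yaw+np.pi)%(2*np.pi)-np.pi),3))
E
python3 - <<'E'
from h import *
s=read_state();delta(s,(385,252,30),1.681)
d=get_image('wrist');save(d,'w2')
P,_=cloud(d,np.ones((400,640),bool),s)
k=(P[:,2]>17)&(P[:,2]<34)&(P[:,0]>330)&(P[:,0]<450)&(P[:,1]>110)&(P[:,1]<310);Q=P[k]
print(k.sum(),cv2.minAreaRect(Q[:,:2].astype(np.float32)))
E
```

```text
clock 4.5 eef [384.6 267.2 156.9] rot [ 3.138 -0.007  1.665] F [-0.3  0.2 -0.8] w 85.1 | tool delta mm [-16.1  -1.4 126.8] roll -0.016
8024 ((391.1236877441406, 202.46307373046875), (50.70685958862305, 151.0352020263672), 6.644259929656982)
```

View pics/w2.png

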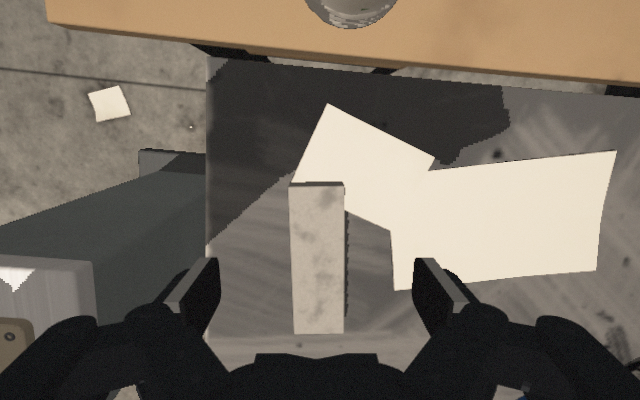

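Emit:
send_rows([
  [1,-0.008,-0.001,0.02,-0.02],
  [1,-0.008,0,0.03,0],
  [1,0,0,0.03,0],
  [1,0,0,0.025,0],
  [1,0,0,0.015,0],
  [1,0,0,0.01,0],
  [1,0,0,0,0],
])

```text
clock: 5.13
eef_pos: [394.5, 263.8, 31.0]
tool_rot: [3.121, -0.022, 1.717]
force: [-0.1, -0.3, -0.1]
width: 85.3
```

```bash
python3 - <<'E'
from h import *
s=read_state();delta(s,(385.2,252,6),1.686)
d=get_image('wrist');save(d,'w3')
E
```

```text
clock 5.1333 eef [394.5 263.8  31. ] rot [ 3.121 -0.022  1.717] F [-0.1 -0.3 -0.1] w 85.3 | tool delta mm [-10.8 -11.5  24.5] roll 0.031
```

View pics/w3.png

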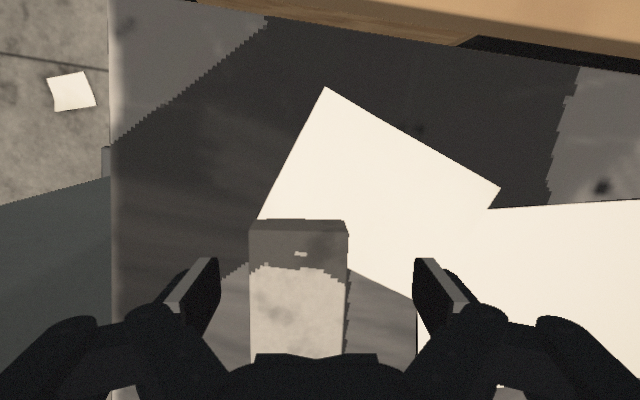

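```bash
python3 - <<'E'
from h import *
s=read_state();print(s['qpos'].round(3),s['tau'].round(1))
E
```

```text
[-0.749  0.739  0.16   2.174 -0.524  0.235  0.024] [  0.  -46.3   2.8  -5.1  -0.5  -0.1   0.5]
```

Emit:
send_rows([
  [1,0,-0.004,0,0.01],
  [1,0,-0.004,0,0.01],
  [1,0,-0.004,0,0.01],
  [1,0,0,0,0],
])

```text
clock: 5.52
eef_pos: [386.4, 266.8, 36.9]
tool_rot: [3.112, -0.03, 1.693]
force: [-0.5, -0.1, 0.7]
width: 85.3
```

```bash
python3 - <<'E'
from h import *
s=read_state();print(s['qpos'].round(3));delta(s,(383.8,263,8),1.686)
E
```

```text
[-0.797  0.729  0.209  2.198 -0.69   0.237  0.152]
clock 5.5167 eef [386.4 266.8  36.9] rot [ 3.112 -0.03   1.693] F [-0.5 -0.1  0.7] w 85.3 | tool delta mm [-4.3 -3.9 28.7] roll 0.007
```

Emit:
send_rows([
  [1,-0.001,-0.001,0.008,0],
  [1,-0.001,-0.001,0.008,0],
  [1,-0.001,-0.001,0.008,0],
  [1,-0.001,-0.001,0.008,0],
])

```text
clock: 5.85
eef_pos: [389.3, 270.0, 11.9]
tool_rot: [3.103, -0.04, 1.702]
force: [-1.2, -0.1, -0.5]
width: 85.3
```

```bash
python3 - <<'E'
from h import *
s=read_state();print(s['qpos'].round(3));delta(s,(383.8,263,8),1.686)
E
```

```text
[-0.836  0.794  0.272  2.204 -1.1    0.234  0.566]
clock 5.85 eef [389.3 270.   11.9] rot [ 3.103 -0.04   1.702] F [-1.2 -0.1 -0.5] w 85.3 | tool delta mm [-6.4 -6.5  3.4] roll 0.016
```

Emit:
send_rows([
  [1,-0.001,-0.002,0.004,0],
  [1,-0.001,-0.002,0.004,0],
])

```text
clock: 6.02
eef_pos: [389.5, 271.3, 8.1]
tool_rot: [3.107, -0.04, 1.706]
force: [0.2, 0.3, 0.5]
width: 85.7
```

```bash
python3 - <<'E'
from h import *
s=read_state();print(s['qpos'].round(3));delta(s,(383.8,263,8),1.686)
d=get_image('wrist');save(d,'w4')
E
```

```text
[-0.832  0.802  0.266  2.199 -1.096  0.234  0.563]
clock 6.0167 eef [389.5 271.3   8.1] rot [ 3.107 -0.04   1.706] F [0.2 0.3 0.5] w 85.7 | tool delta mm [-7.5 -6.8 -0.5] roll 0.02
```

View pics/w4.png

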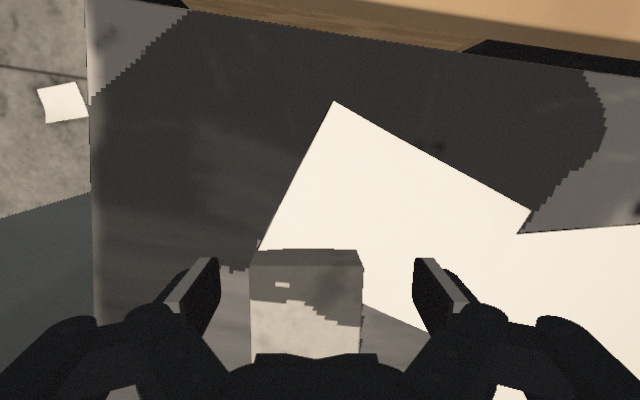

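The stone's tail (u 250–362, v 250) sits between both pads, so I'm closing.

Emit:
send_rows([
  [-1,0,0,0,0],
  [-1,0,0,0,0],
  [-1,0,0,0,0],
  [-1,0,0,0,0],
  [-1,0,0,0,0],
  [-1,0,0,0,0],
  [-1,0,0,0,0],
  [-1,0,0,0,0],
])

```text
clock: 6.73
eef_pos: [389.7, 272.4, 10.2]
tool_rot: [3.107, -0.044, 1.705]
force: [-0.2, 1.0, -2.4]
width: 48.1
```

```bash
python3 - <<'E'
from h import *
s=read_state();print(s['qpos'].round(3));delta(s,(383.8,263,8),1.686)
d=get_image('wrist');save(d,'w5')
E
```

```text
[-0.834  0.798  0.269  2.198 -1.097  0.239  0.564]
clock 6.7333 eef [389.7 272.4  10.2] rot [ 3.107 -0.044  1.705] F [-0.2  1.  -2.4] w 48.1 | tool delta mm [-8.6 -7.2  1.6] roll 0.019
```

View pics/w5.png

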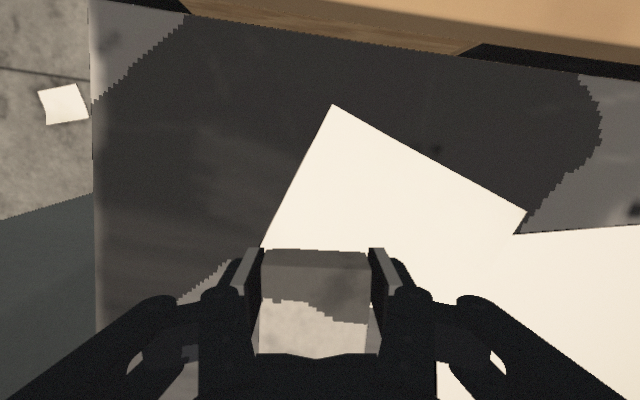

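```bash
python3 - <<'E'
from h import *
for n in ('scene','side'):
    d=get_image(n);P,_=cloud(d,np.ones((400,640),bool))
    k=(P[:,2]>30)&(P[:,2]<45)&(P[:,0]>480)&(P[:,0]<680)&(P[:,1]>-290)&(P[:,1]<-103);Q=P[k]
    # robust rectangle: direction from side edges
    r=cv2.minAreaRect(Q[:,:2].astype(np.float32));print(n,len(Q),r)
    c=Q[:,:2].mean(0)
    best=None
    for th in np.radians(np.arange(-104,-93,0.25)):
        a=np.array([np.cos(th),np.sin(th)]);b=np.array([-a[1],a[0]])
        w=(Q[:,:2])@b; sp=np.percentile(w,99)-np.percentile(w,1)
        if best is None or sp<best[0]: best=(sp,np.degrees(th),(np.percentile(w,99)+np.percentile(w,1))/2,b,a)
    sp,th,off,b,a=best;u=Q[:,:2]@a
    print('w',sp,'th',th,'u',np.percentile(u,[0.5,99.5]))
    # gate points: z 5..33 between hinge
    k=(P[:,2]>8)&(P[:,2]<33)&(P[:,0]>560)&(P[:,0]<605)&(P[:,1]>-25)&(P[:,1]<30);G=P[k][:,:2]
    print('gate u',np.median(G@a),len(G),'std',(G@a).std(),'center line pt at gate',(a*np.median(G@a)+b*off).round(1))
E
```

```text
scene 757 ((557.4541625976562, -176.71347045898438), (144.79244995117188, 72.96942901611328), 81.42538452148438)
w 70.46825613088674 th -97.5 u [ 31.0762277  172.86376296]
gate u nan 0 std nan center line pt at gate [nan nan]
side 548 ((555.2273559570312, -174.72789001464844), (153.2115936279297, 71.8172836303711), 82.01355743408203)
w 69.10588455807522 th -98.25000000000001 u [ 19.25784046 165.07768054]
gate u -84.73824893516505 108 std 2.381768388851478 center line pt at gate [580.6   1.4]
  return _methods._mean(a, axis=axis, dtype=dtype,
  ret = ret.dtype.type(ret / rcount)
  ret = _var(a, axis=axis, dtype=dtype, out=out, ddof=ddof,
  arrmean = um.true_divide(arrmean, div, out=arrmean,
  ret = ret.dtype.type(ret / rcount)
```

```bash
python3 - <<'E'
from h import *
d=get_image('scene')
print(onplane(d,[(193,290),(232,258),(305,290),(297,312),(310,360),(272,375)],0).round()[:,:2].tolist())
s=read_state(); delta(s,(613.6,217,28),np.radians(81.6))
E
```

```text
[[652.0, 322.0], [668.0, 208.0], [477.0, 168.0], [451.0, 220.0], [362.0, 280.0], [392.0, 343.0]]
clock 6.9333 eef [389.7 272.4  10.2] rot [ 3.107 -0.044  1.705] F [-0.4 -0.2 -2.1] w 48.2 | tool delta mm [-84.  215.1 -14.1] roll 0.281
```

Emit:
send_rows([
  [-1,0,0,-0.008,0],
  [-1,0,0,-0.01,0],
  [-1,0,0.015,-0.004,0],
  [-1,0,0.025,0,0],
  [-1,0,0.025,0,0],
  [-1,0,0.025,0,0],
  [-1,0,0.025,0,0],
])

```text
clock: 7.52
eef_pos: [495.3, 286.6, 34.0]
tool_rot: [3.125, -0.043, 1.708]
force: [0.3, 0.0, -2.8]
width: 48.7
```

```bash
python3 - <<'E'
from h import *
s=read_state(); print(s['qpos'].round(2));delta(s,(613.6,217,28),np.radians(81.6))
d=get_image('scene');cv2.imwrite('pics/s2.png',cv2.resize(d['image'][160:370,230:450],None,fx=3,fy=2.85))
E
```

```text
[-0.88  0.87  0.53  1.92 -0.87  0.57  0.39]
clock 7.5167 eef [495.3 286.6  34. ] rot [ 3.125 -0.043  1.708] F [ 0.3  0.  -2.8] w 48.7 | tool delta mm [-85.3 107.6   4.1] roll 0.284
```

View pics/s2.png

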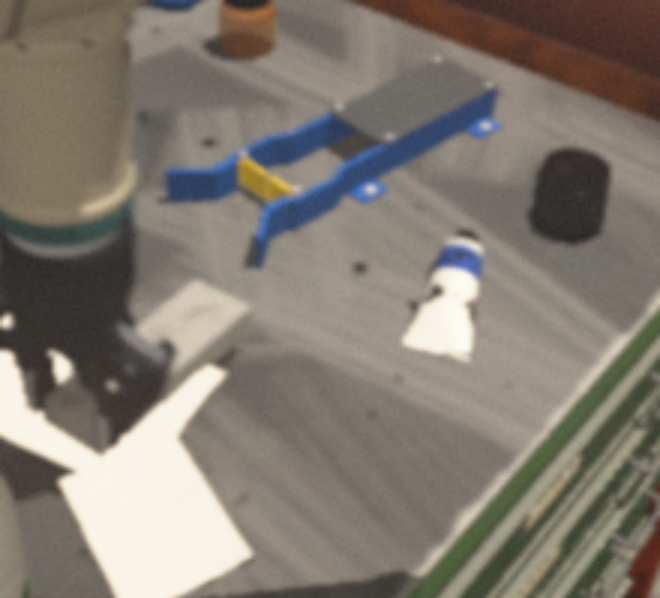

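Emit:
send_rows([
  [-1,0,0.025,0,0.07],
  [-1,0,0.025,0,0.07],
  [-1,-0.005,0.025,0,0.07],
  [-1,-0.01,0.02,0,0.07],
  [-1,0,0,0,0],
])

```text
clock: 7.98
eef_pos: [598.1, 276.5, 32.8]
tool_rot: [3.133, -0.047, 1.417]
force: [0.4, -2.4, -2.7]
width: 48.7
```

```bash
python3 - <<'E'
from h import *
s=read_state(); print(s['qpos'].round(2));delta(s,(613.6,217,28),np.radians(81.6))
d=get_image('scene');cv2.imwrite('pics/s3.png',cv2.resize(d['image'][160:370,230:450],None,fx=3,fy=2.85))
d2=get_image('side')
for dd in (d,d2):
    P,_=cloud(dd,np.ones((400,640),bool))
    k=(P[:,2]>8)&(P[:,2]<60)&(P[:,0]>520)&(P[:,0]<700)&(P[:,1]>72)&(P[:,1]<230)
    Q=P[k];print(len(Q))
    for y in range(70,230,15):
        q=Q[abs(Q[:,1]-y)<7.5]
        if len(q)>5: print(y,len(q),np.percentile(q[:,0],[2,50,98]).round(),np.percentile(q[:,2],[50,90]).round(1))
cv2.imwrite('pics/sd3.png',cv2.resize(d2['image'][150:300,270:430],None,fx=4,fy=4))
E
```

```text
[-0.82  0.98  0.65  1.67 -0.87  0.77  0.12]
clock 7.9833 eef [598.1 276.5  32.8] rot [ 3.133 -0.047  1.417] F [ 0.4 -2.4 -2.7] w 48.7 | tool delta mm [-56.6  24.4   2.3] roll -0.007
984
130 20 [567. 582. 592.] [42.2 44.2]
145 141 [544. 562. 595.] [43.1 44.6]
160 157 [547. 560. 599.] [43.5 45.1]
175 157 [551. 566. 600.] [44.1 45.6]
190 168 [553. 568. 605.] [44.4 46. ]
205 169 [556. 572. 608.] [44.9 46.6]
220 149 [560. 569. 603.] [45.5 47.1]
118
145 22 [542. 554. 564.] [42.6 44.1]
175 10 [564. 567. 572.] [43.5 44.7]
190 18 [556. 565. 571.] [44.3 45.8]
205 22 [556. 563. 601.] [45.1 46.6]
220 34 [557. 597. 623.] [45.  46.5]
```

View pics/s3.png

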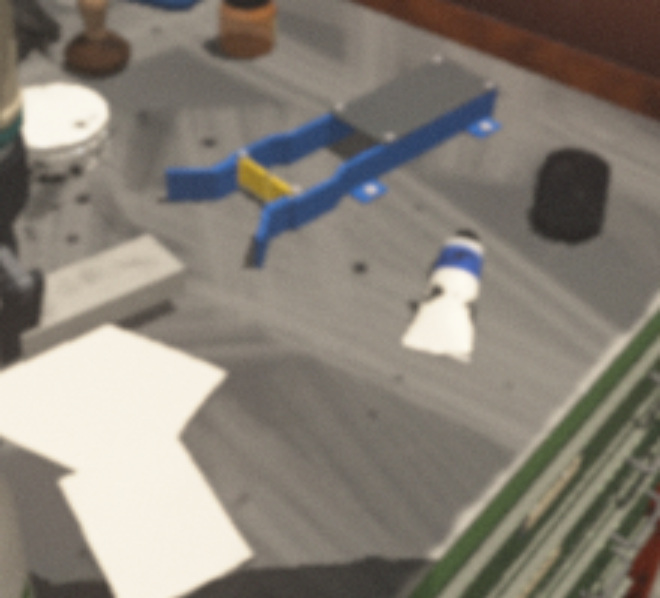

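View pics/sd3.png

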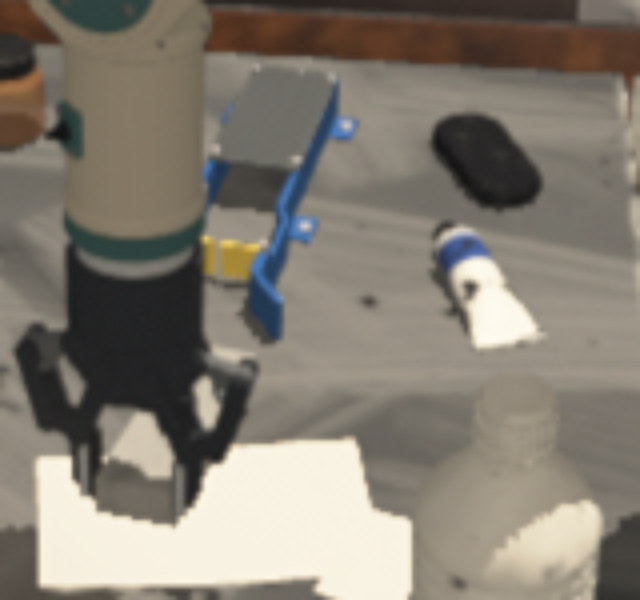

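```bash
python3 - <<'E'
from h import *
d=get_image('scene')
P,_=cloud(d,np.ones((400,640),bool))
k=(P[:,2]>38)&(P[:,2]<50)&(P[:,0]>520)&(P[:,0]<660)&(P[:,1]>110)&(P[:,1]<225)
Q=P[k].astype(np.float32);print(len(Q),cv2.minAreaRect(Q[:,:2]))
A=np.c_[Q[:,:2],np.ones(len(Q))];c=np.linalg.lstsq(A,Q[:,2],rcond=None)[0];print(c)
r=outline_of(d,'whetstone');print([(x['score'],x['box']) for x in r])
# edges by binned percentiles
ys=np.arange(145,220,5);L=[np.percentile(Q[abs(Q[:,1]-y)<4][:,0],3) for y in ys];R=[np.percentile(Q[abs(Q[:,1]-y)<4][:,0],97) for y in ys]
print(np.polyfit(ys-180,L,1),np.polyfit(ys-180,R,1))
print(Q[:,1].min())
E
```

```text
Traceback (most recent call last):
cv2.error: OpenCV(4.12.0) /io/opencv/modules/imgproc/src/convhull.cpp:143: error: (-215:Assertion failed) total >= 0 && (depth == CV_32F || depth == CV_32S) in function 'convexHull'
```

```bash
python3 - <<'E'
from h import *
d=get_image('scene')
P,_=cloud(d,np.ones((400,640),bool))
k=(P[:,2]>38)&(P[:,2]<50)&(P[:,0]>520)&(P[:,0]<660)&(P[:,1]>110)&(P[:,1]<225)
Q=np.ascontiguousarray(P[k].astype(np.float32));print(len(Q),cv2.minAreaRect(np.ascontiguousarray(Q[:,:2])))
A=np.c_[Q[:,:2],np.ones(len(Q))];c=np.linalg.lstsq(A,Q[:,2],rcond=None)[0];print(c)
ys=np.arange(145,220,5);L=[np.percentile(Q[abs(Q[:,1]-y)<4][:,0],3) for y in ys];R=[np.percentile(Q[abs(Q[:,1]-y)<4][:,0],97) for y in ys]
print(np.polyfit(ys-180,L,1),np.polyfit(ys-180,R,1))
print(Q[:,1].min())
E
```

```text
687 ((572.2762451171875, 182.56903076171875), (90.652587890625, 51.37389373779297), 77.27300262451172)
[-2.98090890e-03  3.86666604e-02  3.75627999e+01]
[2.05804095e-01 5.46970451e+02] [2.04202837e-01 5.95511031e+02]
135.38081
```

Emit:
send_rows([
  [-1,0.002,0.016,0,-0.03],
  [-1,0.003,0.016,0,-0.03],
  [-1,0,0,0,0],
])

```text
clock: 8.43
eef_pos: [619.3, 285.2, 31.4]
tool_rot: [-3.138, -0.052, 1.49]
force: [1.5, 0.4, -2.3]
width: 47.9
```

```bash
cat > st.py <<'E'
from h import *
import sys
y0,y1,zl,zh=map(float,sys.argv[1:5])
s=read_state(); delta(s,(600,200,28),np.radians(81.6))
d=get_image('scene')
P,_=cloud(d,np.ones((400,640),bool))
k=(P[:,2]>zl)&(P[:,2]<zh)&(P[:,0]>540)&(P[:,0]<680)&(P[:,1]>y0)&(P[:,1]<y1)
Q=P[k]
ys=np.arange(y0+10,y1-5,5);ys=[y for y in ys if (abs(Q[:,1]-y)<4).sum()>12]
L=[np.percentile(Q[abs(Q[:,1]-y)<4][:,0],3) for y in ys];R=[np.percentile(Q[abs(Q[:,1]-y)<4][:,0],97) for y in ys]
pl,pr=np.polyfit(ys,L,1),np.polyfit(ys,R,1);ym=np.mean(ys)
print('edges ang',np.degrees(np.arctan([pl[0],pr[0]])).round(1),'mid at y',ym,((np.polyval(pl,ym)+np.polyval(pr,ym))/2).round(1),'width',(np.polyval(pr,ym)-np.polyval(pl,ym)).round(1),'lane x there',round(583+.148*(ym+2),1),'tip y',np.percentile(Q[:,1],1).round(1))
c=np.linalg.lstsq(np.c_[Q[:,:2],np.ones(len(Q))],Q[:,2],rcond=None)[0];print('slope',c[:2].round(3),'z',np.median(Q[:,2]))
E
python3 st.py 100 225 36 50
```

```text
clock 8.4333 eef [619.3 285.2  31.4] rot [-3.138 -0.052  1.49 ] F [ 1.5  0.4 -2.3] w 47.9 | tool delta mm [-86.5 -12.4  -1. ] roll 0.066
edges ang [5.  7.9] mid at y 177.5 604.5 width 47.3 lane x there 609.6 tip y 142.1
slope [-0.     0.038] z 42.35372803252659
```

Emit:
send_rows([
  [-1,-0.018,0,0,0.015],
  [-1,-0.02,0,0,0],
  [-1,-0.02,0,0,0],
  [-1,-0.012,0,0,0],
  [-1,0,0,0,0],
])

```text
clock: 8.9
eef_pos: [600.1, 219.8, 25.6]
tool_rot: [-3.122, -0.055, 1.479]
force: [-0.8, -0.0, -3.1]
width: 48.4
```

```bash
python3 st.py 65 190 32 50; python3 - <<'E'
from h import *
d=get_image('scene');cv2.imwrite('pics/s4.png',cv2.resize(d['image'][160:330,230:450],None,fx=3,fy=3))
d=get_image('side');cv2.imwrite('pics/sd4.png',cv2.resize(d['image'][150:300,270:430],None,fx=4,fy=4))
E
```

```text
clock 8.9 eef [600.1 219.8  25.6] rot [-3.122 -0.055  1.479] F [-0.8 -0.  -3.1] w 48.4 | tool delta mm [-19.6   1.7  -3.5] roll 0.055
edges ang [  8.1 -10.4] mid at y 130.0 582.6 width 40.3 lane x there 602.5 tip y 77.0
slope [-0.018  0.039] z 36.758655204639524
```

View pics/s4.png

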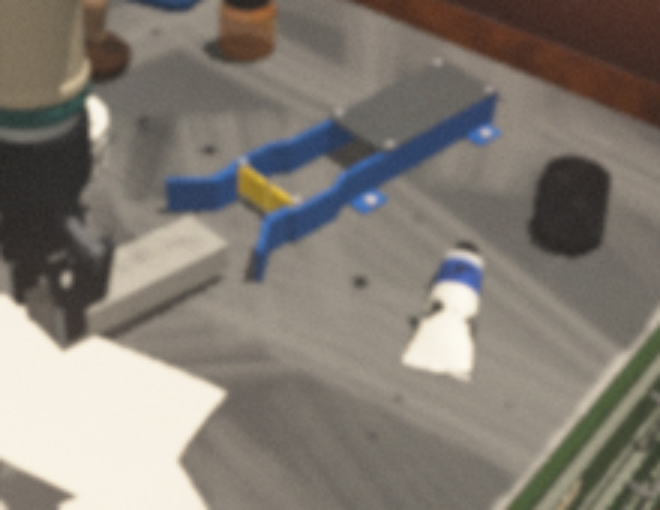

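View pics/sd4.png

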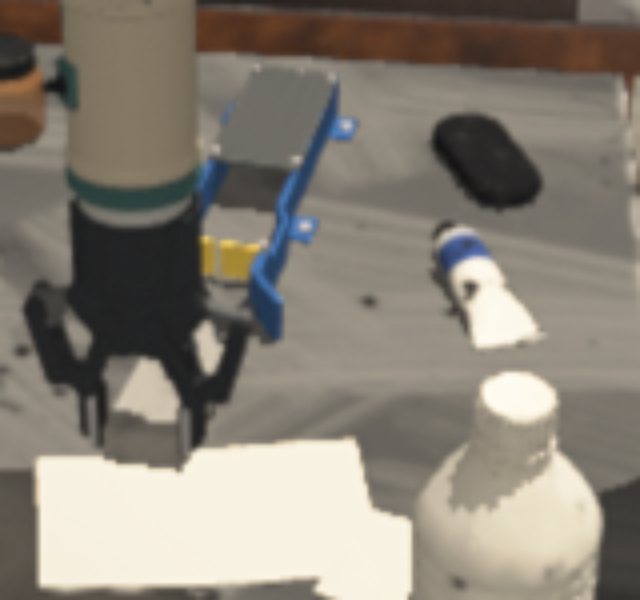

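```bash
python3 st.py 65 150 33 45;  python3 st.py 65 170 33 45
```

```text
clock 9.05 eef [601.1 224.5  25.7] rot [-3.123 -0.059  1.484] F [ 0.3  1.9 -2.7] w 48.5 | tool delta mm [-24.4   0.9  -3.8] roll 0.06
edges ang [ 7.8 10.3] mid at y 112.5 584.5 width 46.8 lane x there 599.9 tip y 82.1
slope [-0.03   0.048] z 35.86051519642899
clock 9.1 eef [601.5 225.   25.7] rot [-3.124 -0.059  1.485] F [ 0.2  0.6 -2.2] w 48.5 | tool delta mm [-24.9   0.6  -3.8] roll 0.061
edges ang [7.6 5.6] mid at y 122.5 585.8 width 45.4 lane x there 601.4 tip y 83.0
slope [-0.032  0.05 ] z 36.049029799173866
```

Emit:
send_rows([
  [-1,0.001,0.008,0,0],
  [-1,0,0.008,0,0],
  [-1,0,0,0,0],
  [-1,0,0,0,0],
])

```text
clock: 9.48
eef_pos: [619.6, 228.9, 25.4]
tool_rot: [-3.125, -0.061, 1.491]
force: [0.4, -0.4, -3.4]
width: 48.0
```

```bash
python3 st.py 65 150 33 45;  python3 st.py 65 170 33 45
```

```text
clock 9.4833 eef [619.6 228.9  25.4] rot [-3.125 -0.061  1.491] F [ 0.4 -0.4 -3.4] w 48.0 | tool delta mm [-30.2 -17.3  -4.2] roll 0.066
edges ang [ 6.6 19.1] mid at y 115.0 602.5 width 44.1 lane x there 600.3 tip y 87.0
slope [-0.036  0.047] z 35.13504069037958
clock 9.5333 eef [619.8 228.8  25.4] rot [-3.126 -0.06   1.49 ] F [ 0.5 -0.6 -3.3] w 48.4 | tool delta mm [-30.1 -17.5  -4.2] roll 0.066
edges ang [7.7 8.3] mid at y 125.0 605.1 width 46.1 lane x there 601.8 tip y 88.4
slope [-0.031  0.049] z 35.5998636363488
```

Emit:
send_rows([
  [-1,-0.01,-0.001,0,0.01],
  [-1,-0.01,-0.001,0,0],
  [-1,-0.01,-0.001,0,0],
  [-1,-0.01,0,0,0],
  [-1,0,0,0,0],
  [-1,0,0,0,0],
])

```text
clock: 10.08
eef_pos: [610.8, 182.3, 22.6]
tool_rot: [-3.123, -0.058, 1.476]
force: [-0.8, 0.9, -3.7]
width: 48.4
```

```bash
python3 st.py 60 130 28 45;  python3 st.py 65 130 28 45
python3 - <<'E'
from h import *
d=get_image('scene');cv2.imwrite('pics/s5.png',cv2.resize(d['image'][160:330,230:450],None,fx=3,fy=3))
E
```

```text
clock 10.0833 eef [610.8 182.3  22.6] rot [-3.123 -0.058  1.476] F [-0.8  0.9 -3.7] w 48.4 | tool delta mm [ 16.9 -12.5  -4.1] roll 0.052
edges ang [ 9.2 -9.6] mid at y 95.0 595.1 width 44.1 lane x there 597.4 tip y 60.6
slope [-0.012  0.043] z 33.2699700968642
clock 10.1333 eef [610.9 181.7  22.7] rot [-3.123 -0.057  1.476] F [ 0.1 -0.5 -2.9] w 48.1 | tool delta mm [ 17.5 -12.7  -4.1] roll 0.052
edges ang [  9.5 -13.1] mid at y 97.5 595.1 width 42.9 lane x there 597.7 tip y 65.8
slope [0.003 0.044] z 33.84644718781283
```

View pics/s5.png

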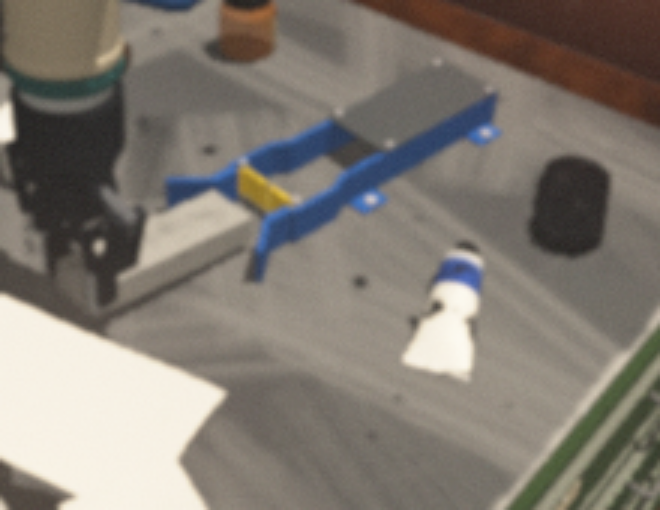

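Emit:
send_rows([
  [-1,0,0,0.004,0],
  [-1,0,0,0.003,0],
  [-1,0,0,0.002,0],
  [-1,0,0,0,0],
])

```text
clock: 10.57
eef_pos: [611.4, 186.1, 12.9]
tool_rot: [-3.125, -0.059, 1.481]
force: [0.2, -1.1, -2.3]
width: 48.4
```

```bash
python3 st.py 60 130 18 38;  python3 - <<'E'
from h import *
print(read_state()['force'],read_state()['torque'])
E
```

```text
clock 10.5667 eef [611.4 186.1  12.9] rot [-3.125 -0.059  1.481] F [ 0.2 -1.1 -2.3] w 48.4 | tool delta mm [ 13.7 -12.9 -14.1] roll 0.057
edges ang [ 8.4 -8.5] mid at y 95.0 596.2 width 45.2 lane x there 597.4 tip y 60.5
slope [0.009 0.015] z 26.4784069224595
[-0.79686751 -0.93677828 -1.4667534 ] [-0.15959442 -0.03469575  0.01662077]
```

Emit:
send_rows([
  [-1,-0.006,0,0.002,0],
  [-1,-0.01,-0.0005,0,0],
  [-1,-0.01,-0.0005,-0.0006,0],
  [-1,-0.01,-0.0005,-0.0006,0],
  [-1,0,0,0,0],
])

```text
clock: 11.03
eef_pos: [608.3, 153.5, 11.8]
tool_rot: [-3.128, -0.066, 1.487]
force: [-0.3, -2.5, -0.5]
width: 48.7
```

```bash
python3 st.py 60 110 18 38;  python3 - <<'E'
from h import *
print(read_state()['force'],read_state()['torque'])
d=get_image('scene');cv2.imwrite('pics/s6.png',cv2.resize(d['image'][170:300,250:410],None,fx=4,fy=4))
E
```

```text
clock 11.0333 eef [608.3 153.5  11.8] rot [-3.128 -0.066  1.487] F [-0.3 -2.5 -0.5] w 48.7 | tool delta mm [ 46.6 -12.3 -13. ] roll 0.062
edges ang [  5.7 -33.5] mid at y 85.0 588.4 width 29.0 lane x there 595.9 tip y 60.7
slope [0.03  0.001] z 26.433670146466056
[-1.05942781 -1.70736862 -1.05067927] [-0.47098407  0.04127672 -0.06909095]
```

View pics/s6.png

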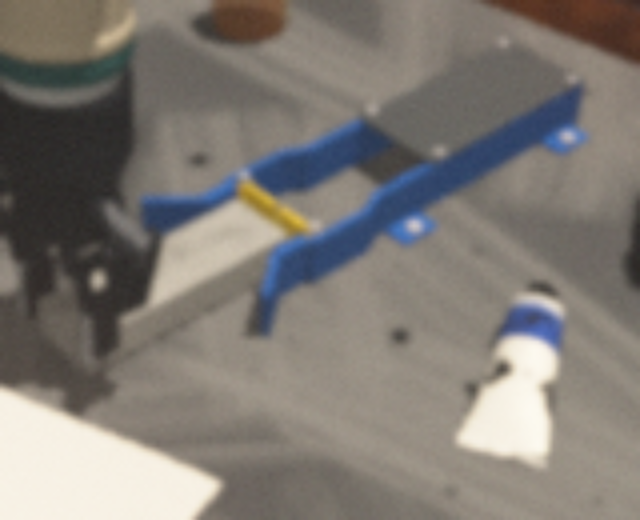

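Emit:
send_rows([
  [-1,-0.01,-0.0015,-0.0006,0.01],
  [-1,-0.01,-0.0015,-0.0006,0.01],
  [-1,-0.01,-0.001,-0.0006,0],
  [-1,-0.01,-0.0005,-0.0006,0],
  [-1,0,0,0,0],
])

```text
clock: 11.55
eef_pos: [603.1, 135.2, 12.5]
tool_rot: [-3.129, -0.096, 1.479]
force: [-0.3, -2.0, -0.5]
width: 48.4
```

```bash
python3 - <<'E'
from h import *
s=read_state();delta(s,(595,80,14));print(s['force'],s['torque'])
d=get_image('scene');cv2.imwrite('pics/s7.png',cv2.resize(d['image'][170:300,250:410],None,fx=4,fy=4))
E
```

```text
clock 11.55 eef [603.1 135.2  12.5] rot [-3.129 -0.096  1.479] F [-0.3 -2.  -0.5] w 48.4 | tool delta mm [-55.3  -3.1  -6.8] roll None
[-0.29744679 -1.9979198  -0.46639329] [-0.62317035 -0.02770027 -0.12217825]
```

View pics/s7.png

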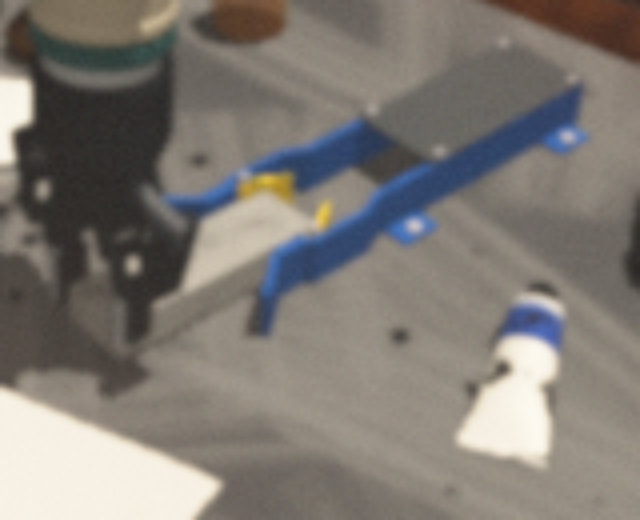

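```bash
python3 - <<'E'
from h import *
s=read_state();print(s['qpos'].round(3),s['tau'].round(2),s['qd'].round(3))
d=get_image('wrist');save(d,'w7')
E
```

```text
[-0.53   0.952  0.538  1.776 -0.908  0.691  0.484] [ 2.440e+00 -5.807e+01  1.166e+01 -8.880e+00  3.400e-01 -4.000e-02
  1.400e-01] [-0.012  0.009  0.008 -0.005  0.     0.005 -0.01 ]
```

View pics/w7.png

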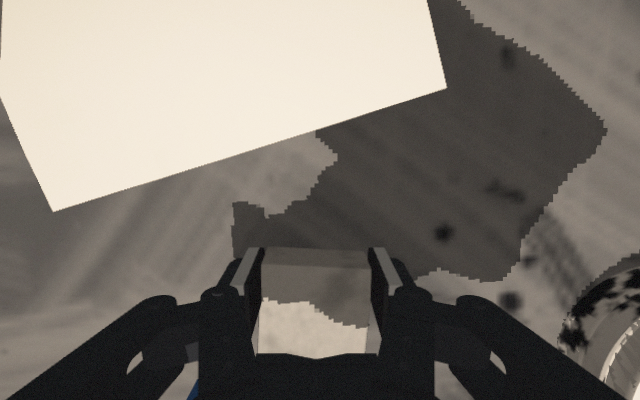

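Emit:
send_rows([
  [-1,-0.02,-0.001,-0.002,0.01],
  [-1,-0.02,-0.001,-0.002,0],
  [-1,-0.015,-0.001,-0.001,0],
])

```text
clock: 11.9
eef_pos: [596.1, 93.3, 12.2]
tool_rot: [-3.128, -0.109, 1.483]
force: [-0.0, 2.7, 1.2]
width: 48.3
```

```bash
python3 - <<'E'
from h import *
s=read_state();delta(s,(594.7,78,13));print(s['force'],s['torque'])
d=get_image('scene');cv2.imwrite('pics/s8.png',cv2.resize(d['image'][170:300,250:410],None,fx=4,fy=4))
s=read_state();delta(s,(594.7,78,13));print(s['force'],s['torque'])
E
```

```text
clock 11.9 eef [596.1  93.3  12.2] rot [-3.128 -0.109  1.483] F [-0.   2.7  1.2] w 48.3 | tool delta mm [-15.2  -0.1  -2.5] roll None
[-0.03335215  2.72219276  1.18992299] [ 0.48790402 -0.20158959  0.05818995]
clock 11.95 eef [595.8  88.5  12.3] rot [-3.128 -0.105  1.478] F [ 0.  -0.5  0.8] w 48.2 | tool delta mm [-10.5  -0.2  -1.9] roll None
[ 0.03471897 -0.51626558  0.82923092] [ 0.12309284 -0.20007164  0.03301838]
```

View pics/s8.png

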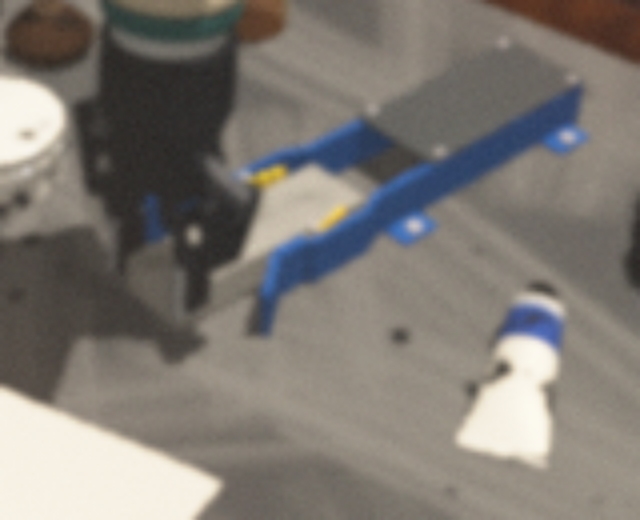

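Emit:
send_rows([
  [1,0,0,0,0],
  [1,0,0,0,0],
  [1,0,0,0,0],
  [1,0,0,0,0],
  [1,0,0,-0.02,0],
  [1,0,0,-0.025,0],
  [1,0.02,0,-0.01,0],
  [1,0.025,0,0,0],
  [-1,0,0,0,0],
  [-1,0,0,0,0],
])

```text
clock: 12.78
eef_pos: [599.5, 126.5, 72.3]
tool_rot: [-3.126, -0.097, 1.476]
force: [-0.1, -1.0, -0.3]
width: 64.3
```

```bash
python3 - <<'E'
from h import *
s=read_state();delta(s,(594.7,78,13));print(s['force'],s['torque'],s['qpos'].round(2))
d=get_image('scene');cv2.imwrite('pics/s9.png',cv2.resize(d['image'][170:300,250:410],None,fx=4,fy=4))
d=get_image('wrist');save(d,'w9');P,_=cloud(d,np.ones((400,640),bool),s)
k=(P[:,2]>18)&(P[:,2]<32)&(P[:,0]>530)&(P[:,0]<650)&(P[:,1]>60)&(P[:,1]<150);Q=P[k]
print(len(Q)); 
if len(Q)>50: print(np.percentile(Q[:,1],[50,98,99.5]),np.percentile(Q[Q[:,1]>80][:,0],[2,50,98]))
E
```

```text
clock 12.7833 eef [599.5 126.5  72.3] rot [-3.126 -0.097  1.476] F [-0.1 -1.  -0.3] w 64.3 | tool delta mm [-54.2   0.7  54.3] roll None
[-0.09285977 -0.96227784 -0.25749219] [-0.17731914  0.01285618  0.00148322] [-0.56  0.87  0.61  1.77 -0.83  0.78  0.43]
3833
[77.72010882 93.98563315 94.89372232] [570.7383922  591.71359674 617.95254736]
```

View pics/s9.png

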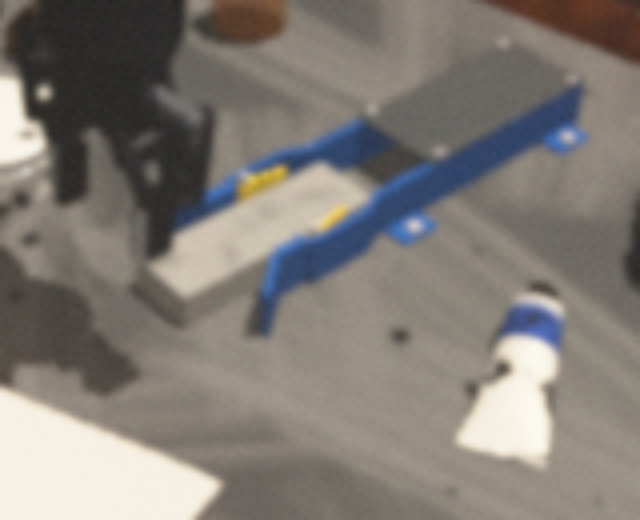

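View pics/w9.png

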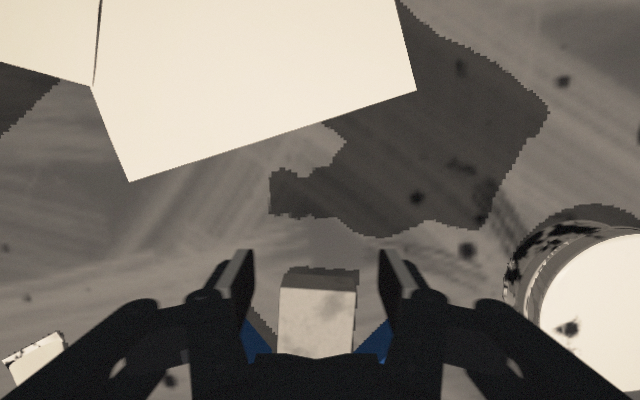

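Emit:
send_rows([
  [-1,0,0,0.02,0],
  [-1,0,0,0.02,0],
  [-1,0,0,0.013,0],
  [-1,0,0,0.006,0],
  [-1,0,0,0,0],
])

```text
clock: 13.3
eef_pos: [598.3, 128.7, 9.9]
tool_rot: [-3.124, -0.095, 1.471]
force: [-0.8, 0.3, -0.2]
width: -0.1
```

```bash
python3 - <<'E'
from h import *
s=read_state();delta(s,(594.7,110,11));print(s['force'],s['torque'],s['qpos'].round(2))
d=get_image('wrist');save(d,'w10')
E
```

```text
clock 13.3 eef [598.3 128.7   9.9] rot [-3.124 -0.095  1.471] F [-0.8  0.3 -0.2] w -0.1 | tool delta mm [-18.8  -1.8  -2.9] roll None
[-0.79164038  0.27262593 -0.22728628] [-0.07371855  0.03285198  0.02010603] [-0.52  0.95  0.53  1.79 -0.91  0.68  0.49]
```

View pics/w10.png

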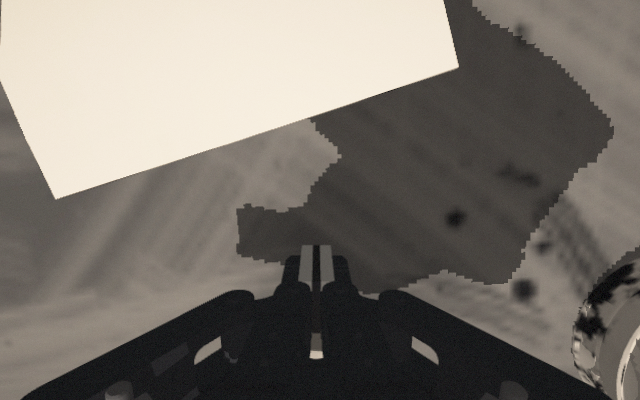

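Emit:
send_rows([
  [-1,-0.012,0,-0.001,0.02],
  [-1,-0.012,-0.0003,-0.001,0.02],
  [-1,-0.012,-0.0003,-0.001,0],
  [-1,-0.012,-0.0003,-0.001,0],
  [-1,-0.012,-0.0003,-0.001,0],
  [-1,-0.012,-0.0003,-0.001,0],
])

```text
clock: 13.85
eef_pos: [588.1, 55.7, 11.9]
tool_rot: [-3.122, -0.101, 1.431]
force: [0.9, 3.5, -1.3]
width: -0.1
```

```bash
cat > ps.py <<'E'
from h import *
import sys
s=read_state();O=np.array([581.5,-.5]);a=np.array([-.146,-.989]);b=np.array([.989,-.146])
v=s['eef_pos'][:2]-O
print('clk',s['clock'],'xd',(v@a).round(1),'lat(+=+dock y)',(v@b).round(1),'z',s['eef_pos'][2].round(1),'rot',s['tool_rot'].round(3),'F along',(s['force'][:2]@a).round(2),'lat',(s['force'][:2]@b).round(2),'fz',s['force'][2].round(1),'T',s['torque'].round(2))
if len(sys.argv)>1:
    d=get_image('scene');cv2.imwrite('pics/%s.png'%sys.argv[1],cv2.resize(d['image'][170:300,250:410],None,fx=4,fy=4))
E
python3 ps.py s11
```

```text
clk 13.85 xd -56.5 lat(+=+dock y) -1.7 z 11.9 rot [-3.122 -0.101  1.431] F along -3.58 lat 0.34 fz -1.3 T [ 0.62 -0.1  -0.06]
```

View pics/s11.png

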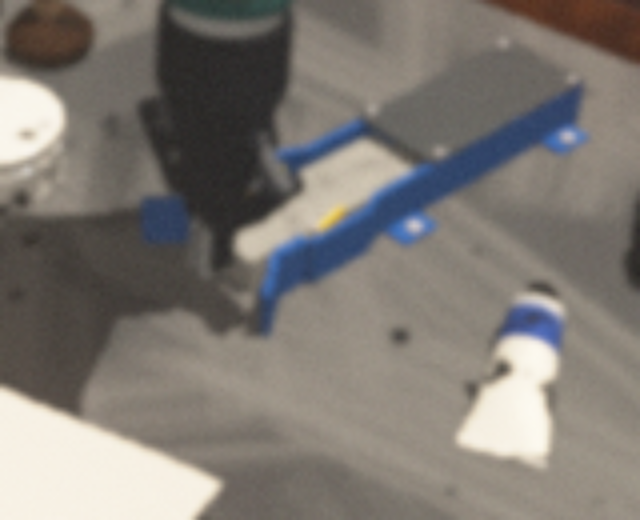

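Emit:
send_rows([
  [-1,-0.012,0.0002,-0.0009,0],
  [-1,-0.012,0.0002,-0.0009,0],
  [-1,-0.012,0.0002,-0.0009,0],
  [-1,-0.012,0.0002,-0.0009,0],
  [-1,-0.012,0.0002,-0.0009,0],
])

```text
clock: 14.32
eef_pos: [580.4, -7.2, 12.1]
tool_rot: [-3.122, -0.108, 1.43]
force: [0.5, 4.8, 4.2]
width: 0.1
```

```bash
python3 ps.py s12
```

```text
clk 14.3167 xd 6.8 lat(+=+dock y) -0.1 z 12.1 rot [-3.122 -0.108  1.43 ] F along -4.77 lat -0.23 fz 4.2 T [ 1.1  -0.11 -0.01]
```

View pics/s12.png

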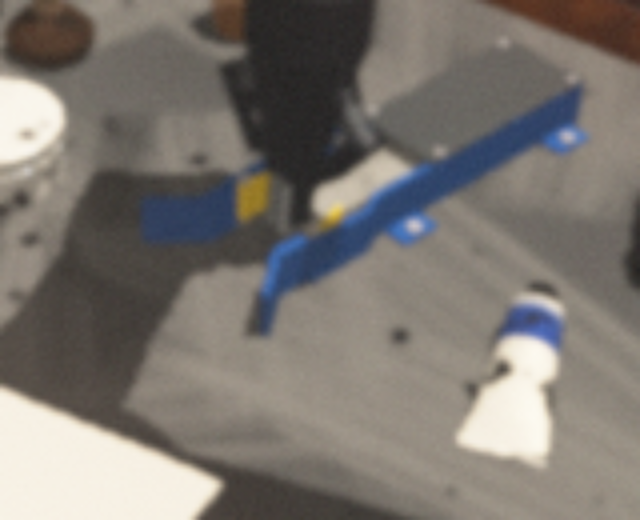

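Emit:
send_rows([
  [-1,-0.006,0,-0.0005,0],
  [-1,-0.006,0,-0.0005,0],
  [-1,-0.004,0,-0.0003,0],
])

```text
clock: 14.62
eef_pos: [577.5, -27.9, 12.1]
tool_rot: [-3.123, -0.106, 1.426]
force: [1.0, 3.3, 3.8]
width: -0.3
```

```bash
python3 ps.py
```

```text
clk 14.6167 xd 27.7 lat(+=+dock y) 0.1 z 12.1 rot [-3.123 -0.106  1.426] F along -3.38 lat 0.51 fz 3.8 T [ 0.57 -0.08  0.06]
```

Emit:
send_rows([
  [-1,-0.002,0,-0.0002,0],
  [-1,-0.002,0,-0.0002,0],
])

```text
clock: 14.78
eef_pos: [576.9, -33.7, 12.1]
tool_rot: [-3.123, -0.105, 1.425]
force: [0.7, 2.1, 0.7]
width: 0.1
```

```bash
python3 ps.py
```

```text
clk 14.7833 xd 33.6 lat(+=+dock y) 0.3 z 12.1 rot [-3.123 -0.105  1.425] F along -2.15 lat 0.38 fz 0.7 T [ 0.45 -0.07 -0.01]
```

Emit:
send_rows([
  [-1,-0.002,0,-0.0002,0],
  [-1,-0.002,0,-0.0002,0],
])

```text
clock: 14.95
eef_pos: [576.3, -38.4, 12.1]
tool_rot: [-3.123, -0.104, 1.425]
force: [-0.3, 2.7, 1.5]
width: -0.0
```

```bash
python3 ps.py
```

```text
clk 14.95 xd 38.2 lat(+=+dock y) 0.4 z 12.1 rot [-3.123 -0.104  1.425] F along -2.67 lat -0.66 fz 1.5 T [ 0.45 -0.14 -0.04]
```

Emit:
send_rows([
  [-1,-0.002,0,-0.0002,0],
  [-1,-0.002,0,-0.0002,0],
])

```text
clock: 15.12
eef_pos: [575.7, -42.4, 12.1]
tool_rot: [-3.123, -0.104, 1.426]
force: [0.0, 3.8, 1.8]
width: 0.1
```

Emit:
send_rows([
  [-1,-0.002,0,-0.0002,0],
])

```text
clock: 15.2
eef_pos: [575.6, -43.0, 12.1]
tool_rot: [-3.123, -0.106, 1.427]
force: [1.4, 7.6, 1.5]
width: 0.4
```

```bash
python3 ps.py
```

```text
clk 15.2 xd 42.9 lat(+=+dock y) 0.4 z 12.1 rot [-3.123 -0.106  1.427] F along -7.71 lat 0.27 fz 1.5 T [ 1.39 -0.34 -0.05]
```

Emit:
send_rows([
  [-1,-0.002,0,-0.0002,0],
])

```text
clock: 15.28
eef_pos: [575.6, -43.0, 12.2]
tool_rot: [-3.123, -0.109, 1.428]
force: [1.3, 6.5, 1.9]
width: -0.0
```

```bash
python3 ps.py s13
```

```text
clk 15.2833 xd 42.9 lat(+=+dock y) 0.3 z 12.2 rot [-3.123 -0.109  1.428] F along -6.59 lat 0.31 fz 1.9 T [ 1.33 -0.31 -0.07]
```

View pics/s13.png

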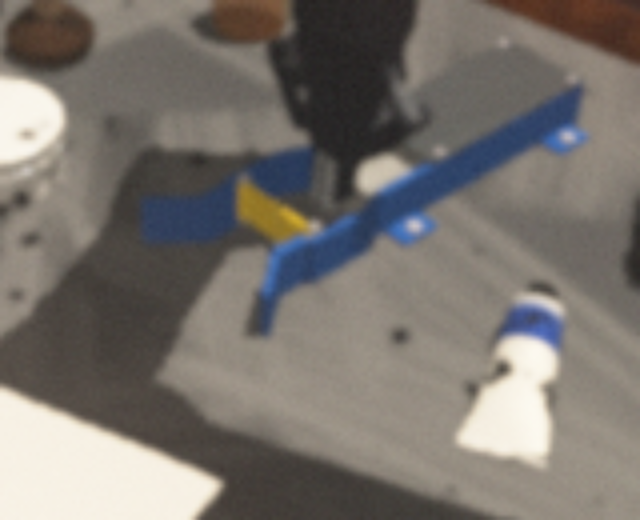

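Emit:
send_rows([
  [-1,-0.004,0,-0.0003,0],
])

```text
clock: 15.42
eef_pos: [575.5, -43.5, 12.2]
tool_rot: [-3.122, -0.115, 1.43]
force: [2.1, 9.8, 4.0]
width: 0.0
```

```bash
python3 ps.py
```

```text
clk 15.4167 xd 43.4 lat(+=+dock y) 0.3 z 12.2 rot [-3.122 -0.115  1.43 ] F along -10.04 lat 0.62 fz 4.0 T [ 2.1  -0.49 -0.09]
```

Emit:
send_rows([
  [-1,-0.005,0,-0.0004,0],
])

```text
clock: 15.5
eef_pos: [575.4, -43.8, 12.3]
tool_rot: [-3.121, -0.122, 1.433]
force: [2.9, 11.1, 3.4]
width: -0.1
```

```bash
python3 ps.py
```

```text
clk 15.5 xd 43.7 lat(+=+dock y) 0.3 z 12.3 rot [-3.121 -0.122  1.433] F along -11.37 lat 1.27 fz 3.4 T [ 2.34 -0.45 -0.1 ]
```

Emit:
send_rows([
  [-1,0.003,0,0,0],
  [-1,0.003,0,0,0],
  [-1,0,0,0,0],
])

```text
clock: 15.75
eef_pos: [576.3, -38.9, 12.9]
tool_rot: [-3.122, -0.12, 1.433]
force: [-0.3, 0.2, 0.9]
width: 0.2
```

```bash
python3 ps.py
```

```text
clk 15.75 xd 38.7 lat(+=+dock y) 0.5 z 12.9 rot [-3.122 -0.12   1.433] F along -0.15 lat -0.35 fz 0.9 T [-0.18 -0.03  0.05]
```

Emit:
send_rows([
  [-1,0,0,-0.01,0],
  [-1,0,0,-0.02,0],
  [-1,0,0,-0.03,0],
  [-1,0.005,0,-0.03,0],
  [-1,0.03,0,-0.03,0],
  [-1,0.035,0,-0.03,0],
  [-1,0.035,0,-0.02,0],
  [-1,0.035,0,-0.02,0],
  [-1,0.035,0,-0.01,0],
  [-1,0,0,0,0],
])

```text
clock: 16.58
eef_pos: [601.8, 98.0, 243.7]
tool_rot: [-3.124, -0.101, 1.409]
force: [0.3, 0.9, -2.1]
width: 0.2
```

```bash
python3 ps.py s14; python3 - <<'E'
from h import *
d=get_image('side');cv2.imwrite('pics/sd14.png',cv2.resize(d['image'][150:300,270:430],None,fx=4,fy=4))
s=read_state();d=get_image('wrist');save(d,'w14')
E
```

```text
clk 16.5833 xd -100.4 lat(+=+dock y) 5.7 z 243.7 rot [-3.124 -0.101  1.409] F along -0.96 lat 0.2 fz -2.1 T [-0.09  0.02 -0.05]
```

View pics/s14.png

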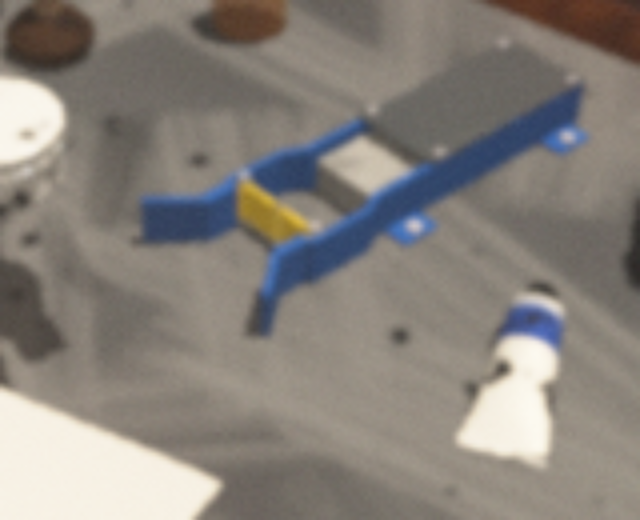

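View pics/sd14.png

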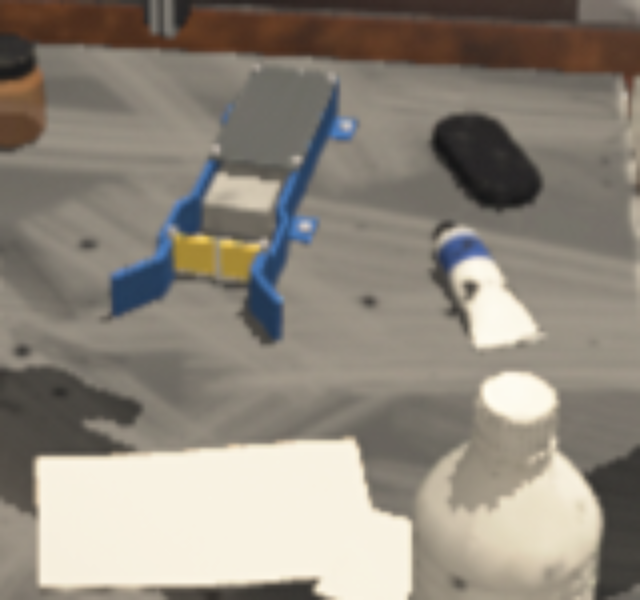

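View pics/w14.png

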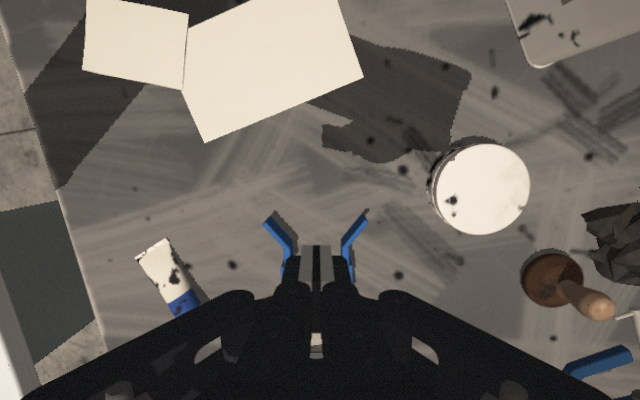

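```bash
python3 - <<'E'
from h import *
O=np.array([581.5,-.5]);a=np.array([-.146,-.989]);b=np.array([.989,-.146])
for n in ('scene','side'):
    d=get_image(n);P,_=cloud(d,np.ones((400,640),bool));x=(P[:,:2]-O)@a;y=(P[:,:2]-O)@b
    k=(x>25)&(x<98)&(abs(y)<22)&(P[:,2]>21)&(P[:,2]<31);print(n,k.sum(),'tail xd',np.percentile(x[k],[1,3,10]).round(1))
    k=(x>-15)&(x<30)&(abs(y)<22)&(P[:,2]>10)&(P[:,2]<33);print('gate xd',np.percentile(x[k],[5,50,95]).round(1))
print(read_state()['clock'],read_state()['force'])
finish_job()
E
```

```text
scene 174 tail xd [52.6 53.8 55.7]
gate xd [-4.8 -3.8 -1.5]
side 132 tail xd [51.6 52.5 55.3]
gate xd [-6.4 -2.6  1.4]
16.8333 [-0.45513993 -0.8099161   0.30342362]
the job is handed in; nothing more can be done
```

The whetstone is in the dock, through the gate and resting against the hidden stop, with both gate leaves shut behind it. I handed the job in at about 16.8 s of the 69 s allowed.

I gripped the stone near its tail and carried it to the dock mouth. I slid it through the gate, let go, and pushed the tail with closed fingers.

**At the stop:** the stone slid at about 2–4 N. It then met a springy resistance of about 5–6 N per mm, which matches the rubber's stated 5 N per mm. I pressed to about 11 N, backed the hand off about 5 mm until the force read zero, and lifted it clear.

**Final checks:**
- **Stone position:** both fixed cameras put the tail at roughly x = 53–56 mm in the dock's frame, inside the 45–70 mm range for a stone that is home.
- **Gate:** the pictures show both leaves shut, with the leaf points within about 5 mm of the gate line.
- **Hand:** it was clear of everything, at z of about 240 mm.
- **Other things:** nothing else on the bench looks moved.

**What didn't go cleanly:**
- **Wrong match:** the wrist camera's network once reported the ink tube as the stone. I used the depth data instead.
- **Tilted tool:** a joint limit while grasping, and later the load while pushing, tilted the tool by up to about 7 degrees. The result did not seem affected.
- **Contact after release:** I could not see the stop under the cover, so I infer that the stone is still touching it from the force readings and the tail position.

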